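# Scrap the badly capped post stub through the sprung flap

### The arm

A 6-joint arm with a two-finger parallel gripper is mounted at the origin on the work surface. World frame = base frame: x ahead of the robot, y to its left, z up, the work surface at z = 0. Lengths are in m, angles in rad, forces in N, time in s.
With the tool pointing down it reaches from about 0.3 to 0.75 m from the base axis. Payload 8.5 kg.
Tool frame: the origin (TCP) lies between the finger pads; the fingertips stand 14 mm ahead of it and the grasp point (between the pads) lies 5 mm behind it (env.tcp_to_tips is the distance from the TCP to the fingertips, in m); z points along the fingers, y is the direction in which the jaws open and shut (so a half turn about z gives the same grasp; the last joint's range is limited). The gripper opens to 88 mm and grips with 3 to 60 N. Pads are 18 mm wide; open, the fingers measure 123 mm over their backs; the gripper's body (75 mm by 187 mm) begins 45 mm behind the grasp point.
Start: joints at [1.008, 0.381, 1.297, -0, 1.464, -0.215], TCP at [0.187, 0.517, 0.253] pointing down, gripper open.
Joint ranges: [-3.11, 3.11], [-0.89, 2.33], [0.22, 2.48], [-1.42, 4.56], [0.17, 2.85], [-2.88, 2.88]. Speed limits (rad/s): [2.39, 2.39, 3.14, 3.14, 3.14, 3.14].

### API

Orientations are given as a rotation vector (axis times angle).
In Python, from cell import env, snapshot gives the robot as it stands.
- The arm moves only by the tool step_arm, never from a script. Its argument "plan" is a list of rows, each a list of 6 numbers: the shift along the tool's x, y, z as a fraction of full scale, then the turn, a rotation vector about the tool's x, y, z as a fraction of full scale. A call has 1 to 8 rows; each row shifts and turns the commanded pose from where the row before left it, along the tool's axes as they then stand; what a row does not reach is not made up. Full scale, the value 1, is 0.15 m for a shift and pi/2 rad for a turn. A row lasts 1/10 s, in which the tool goes at most 50 mm and 8.59 degrees, less where a joint would pass 70% of its speed; a pose out of reach is approached as far as the arm can. A call with a number of a shift or a turn outside -1 to 1 is refused whole. A call with a gripper value outside its range is refused whole. "hand" is the gripper's target within -1 to 1 (fully open at 1, half-way at 0, shut at -1), set as the call begins (left out, the last holds). The fingers move at their own pace and stop on an object; the grip force is fixed at half the most. Time passes only in rows, so rows that do not move let the fingers close. It gives the time, the measured TCP pose, the force and the opening at its end, in the units of the state.
- env.get_state(): the state, without advancing time (a new reading comes with each control period).
- snapshot(name): name is "scene" or "top" or "wrist"; returns a dict with "pixels" (480x640x3 uint8, red, green, blue), "vertical_fov" (degrees; the focal length in pixels is half the picture's height over the tangent of half this angle, whatever the lens; pixels are square), "cx", "cy" (the principal point, pixels), "extrinsics" (4x4, takes a point from camera to world coordinates). Camera axes: x right, y down, z forward; pixel columns grow to the right and rows downward; lengths in m; the calibration is good to about 2 mm. The wrist camera is an equidistant fisheye: a pixel r from the principal point sees the ray r / f radians off the axis. A picture is of the moment at which its call begins. There is no depth.
- env.finish_job(): hands the job in, once; it reports no verdict.
The state is a dict: "time": time; "joint_positions": joint angles; "qd": joint speeds; "joint_torque": joint torques, N m; "position": TCP position; "ee_rot": TCP orientation; "ft_force": force on the tool from outside, world axes, zero at the start; "torque": the same for the moment, N m; "opening": opening from 0.0 (shut) to 1.0 (fully open).
Only numpy, scipy, OpenCV 4.12 (cv2) and the standard library are available. Lean on these libraries where they do the work, as an engineer would, in place of code of your own. Each camera call takes 0.05 s, during which the arm holds its last target.

### The job

One of the three capped post stubs on the welding table has its end cap welded on crooked, standing up like a half-open lid: scrap it. Keep hold of it and push it down through the sprung flap in the lid of the scrap box until it is more than half way in and holding the flap open, then let it drop inside and pull out so the flap springs shut. Leave the two good stubs standing where they are.

Things in the scene. Friction and masses are not known exactly. Their poses are not given: they have to be found in the camera images.
- reject_c (a point): The reject: upright square galvanised tube stub, 42 x 42 mm, 60 mm tall, about 0.3 kg, its 42 x 42 x 5 mm end cap welded on tilted up by 35 degrees (highest edge 88 mm above the table, within the tube's outline). This point: on the tube's middle line, 40 mm above its foot, a good height to grip two opposite side faces from above. z up along the tube, x and y square to its faces.
- good_a_c (a point): A good stub: same 42 x 42 mm tube, 60 mm tall, with the 5 mm cap lying flat on top (65 mm in all). Point on its middle line, 40 mm above its foot; axes as for the reject.
- good_b_c (a point): The other good stub, same as the first. Point on its middle line, 40 mm above its foot.
- slot (a point): Centre of the slot, at the upper face of the lid of the fixed grey scrap box (220 x 220 mm, 200 mm high, walls 3 mm, lid 4 mm, hollow below). The slot measures 84 mm along this point's x and 140 mm along its y, and is closed by a dark steel flap. z is up. The flap is hinged along the slot's +x edge (42 mm from the centre); its free edge is on the -x side. The flap swings down into the box, clear of the floor by 119 mm.
- flap (a joint): Angle of the flap: 0 shut (level with the lid), growing as it is pushed down into the box, up to 1.4 rad. A light spring (0.05 N m shut, 0.08 N m wide open) always shuts it again; a push of 1 to 2 N on it is enough. A stub pushed upright through the middle of the slot until the point reject_c is level with the lid (its foot 40 mm down) opens it to about 1 rad.
There are look-alikes about, which are no part of the job. What is shaped like the part that bears reject_c but blue, brown or purple is not meant.

How it is judged:
By the outcome, as a careful person would: the job done as asked, in the order asked, and still so for the second after the job is handed in, with the robot touching nothing.
It also fails if it takes over 38 s, if anything falls off the work surface, if the arm or the gripper's body presses on something with over 40 N, if the wrist force passes 120 N, or if a joint passes its speed limit or range.

## Working session

There is one attempt and no reset: what is moved stays moved. The work goes in short steps, Python scripts to look and compute and a tool call to move; the robot and the scene stay as the last step left them, time stands still between calls to the robot, and variables do not carry over. Pictures are saved under pics/ and viewed, and the job is handed in when it is done.

Besides the shell and the picture viewer there is one more tool, called after "Request:" as name([rows], argument=value, ...), one row to a line, values as JSON. step_arm: Moves the arm, as the interface text tells. Its arguments: {"type":"object","properties":{"plan":{"type":"array","items":{"type":"array","items":{"type":"number","minimum":-1,"maximum":1}}},"hand":{"type":"number"}},"required":["plan"]}

```bash
ls; mkdir -p pics; cat > h.py <<'E'
import numpy as np, cv2, pickle
from cell import env, snapshot
def take(n,fn):
    s=snapshot(n); pickle.dump(s,open(f'{fn}.pkl','wb')); cv2.imwrite(f'pics/{fn}.png',cv2.cvtColor(s['pixels'],cv2.COLOR_RGB2BGR)); return s
def load(fn): return pickle.load(open(f'{fn}.pkl','rb'))
def f(s): return 240/np.tan(np.radians(s['vertical_fov'])/2)
def ray(s,u,v,fish=False):
    x,y=(u-s['cx'])/f(s),(v-s['cy'])/f(s)
    if fish:
        r=np.hypot(x,y); d=np.array([x/r*np.sin(r),y/r*np.sin(r),np.cos(r)]) if r>0 else np.array([0,0,1.])
    else: d=np.array([x,y,1.])
    E=np.array(s['extrinsics']); d=E[:3,:3]@d; return E[:3,3],d/np.linalg.norm(d)
def atz(s,u,v,z,fish=False):
    o,d=ray(s,u,v,fish); return o+d*(z-o[2])/d[2]
def tri(rs):
    A=np.zeros((3,3));b=np.zeros(3)
    for o,d in rs:
        P=np.eye(3)-np.outer(d,d);A+=P;b+=P@o
    p=np.linalg.solve(A,b); return p,[np.linalg.norm((np.eye(3)-np.outer(d,d))@(p-o)) for o,d in rs]
def proj(s,p,fish=False):
    E=np.array(s['extrinsics']); q=E[:3,:3].T@(np.asarray(p)-E[:3,3])
    if fish:
        t=np.arctan2(np.hypot(q[0],q[1]),q[2]); n=np.hypot(q[0],q[1]); return np.array([s['cx']+f(s)*t*q[0]/n,s['cy']+f(s)*t*q[1]/n])
    return np.array([s['cx']+f(s)*q[0]/q[2],s['cy']+f(s)*q[1]/q[2]])
E
python3 - <<'E'
from h import *
for n in('scene','top','wrist'):
    s=take(n,n+'0'); print(n,s['vertical_fov'],s['cx'],s['cy'],np.round(s['extrinsics'],3).tolist())
print(env.get_state())
E
```

```text
pics
scene 42.934344662780525 315.1127635200819 237.35595993748748 [[-0.428, 0.497, -0.755, 1.323], [0.904, 0.22, -0.367, 0.338], [-0.016, -0.84, -0.543, 0.661], [0.0, 0.0, 0.0, 1.0]]
top 44.16371409431666 327.7095764256282 240.86663339941404 [[0.021, -0.997, 0.08, 0.486], [-1.0, -0.022, -0.006, -0.007], [0.007, -0.08, -0.997, 1.304], [0.0, 0.0, 0.0, 1.0]]
wrist 65.70646984690485 318.0800972080905 241.22891870861977 [[0.342, 0.892, 0.295, 0.109], [0.94, -0.324, -0.107, 0.544], [0.0, 0.314, -0.949, 0.384], [0.0, 0.0, 0.0, 1.0]]
{'time': 0.15, 'joint_positions': array([ 1.00767299e+00,  3.81053926e-01,  1.29801558e+00, -2.19275600e-05,
        1.46359053e+00, -2.15288449e-01]), 'qd': array([ 0.00013741,  0.0009191 , -0.00346524, -0.00033945, -0.00106911,
       -0.00028132]), 'joint_torque': array([ 1.70740361e-03, -4.38083053e+01, -2.24617410e+01,  7.13685108e-02,
        3.43966729e-02, -1.17792001e-04]), 'position': array([0.18737287, 0.51689846, 0.25229675]), 'ee_rot': array([-5.43557215e-01, -3.09382119e+00,  1.56404598e-03]), 'ft_force': array([ 0.03192275, -0.00222463, -0.68924048]), 'torque': array([-0.03952889, -0.01709008, -0.00265971]), 'opening': 1.0000928965138702}
```

View pics/scene0.png

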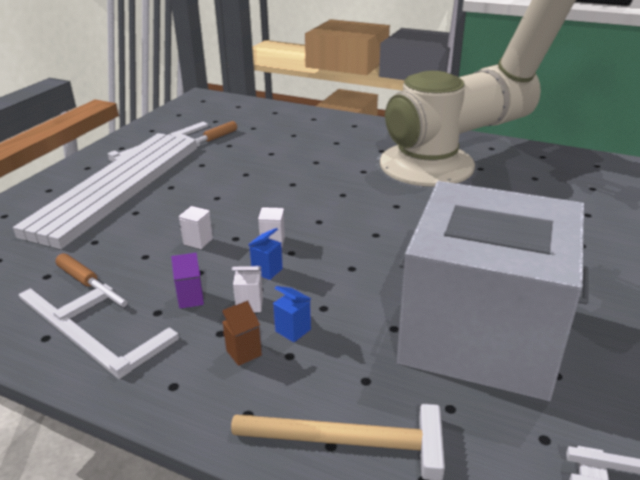

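View pics/top0.png

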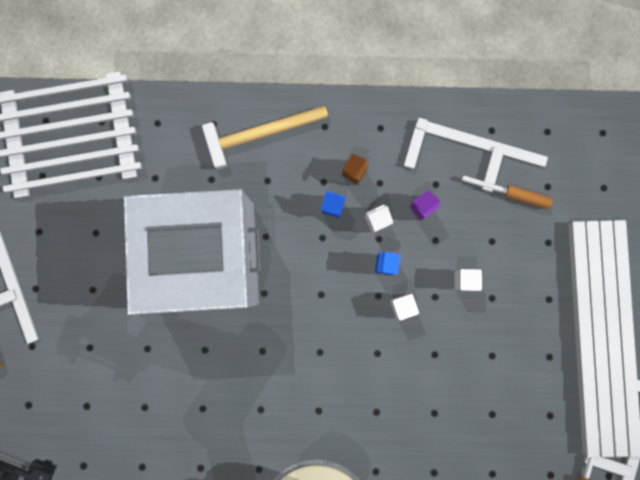

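View pics/wrist0.png

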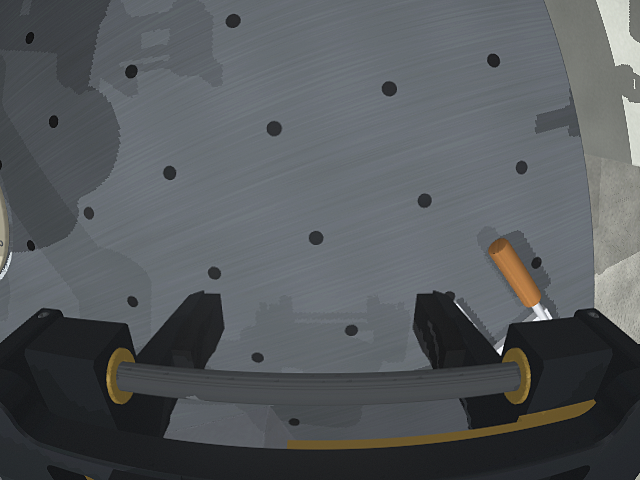

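```bash
python3 - <<'E'
import cv2,numpy as np
s=cv2.imread('pics/scene0.png');t=cv2.imread('pics/top0.png')
cv2.imwrite('pics/c1.png',cv2.resize(s[190:370,150:350],(800,600)[:2] and (660,594),interpolation=cv2.INTER_CUBIC))
cv2.imwrite('pics/c2.png',cv2.resize(s[170:390,390:600],None,fx=2.7,fy=2.7,interpolation=cv2.INTER_CUBIC))
cv2.imwrite('pics/c3.png',cv2.resize(t[180:325,110:270],None,fx=4,fy=4,interpolation=cv2.INTER_CUBIC))
cv2.imwrite('pics/c4.png',cv2.resize(t[140:330,310:500],None,fx=3.1,fy=3.1,interpolation=cv2.INTER_CUBIC))
E
```

```text
(no output)
```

View pics/c1.png

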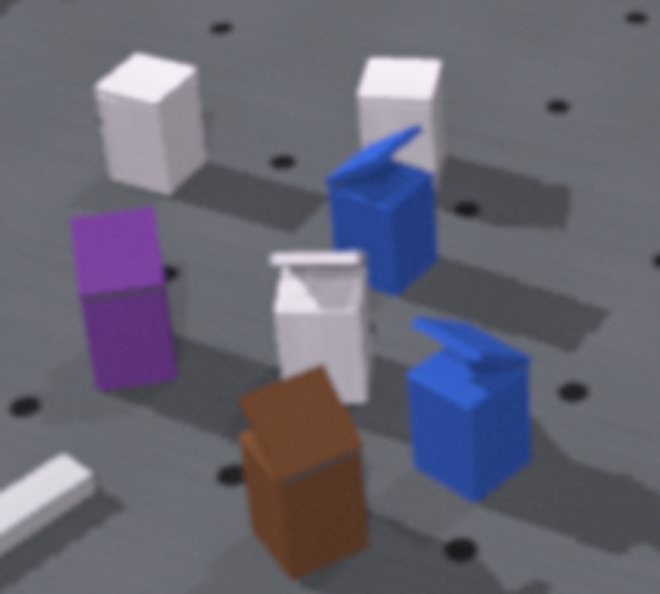

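View pics/c2.png

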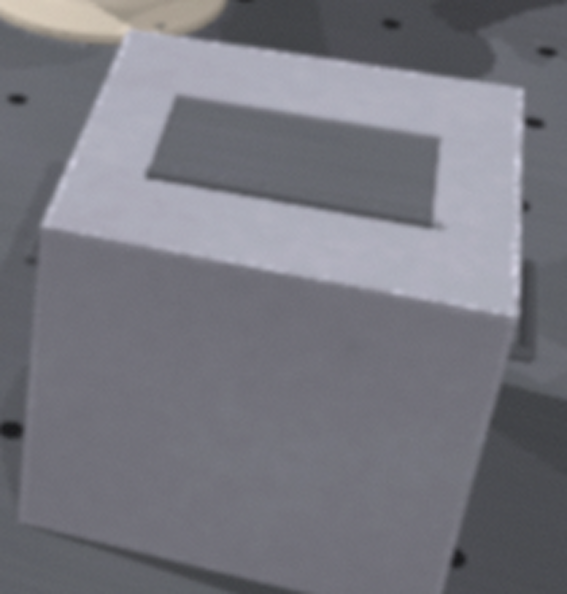

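View pics/c3.png

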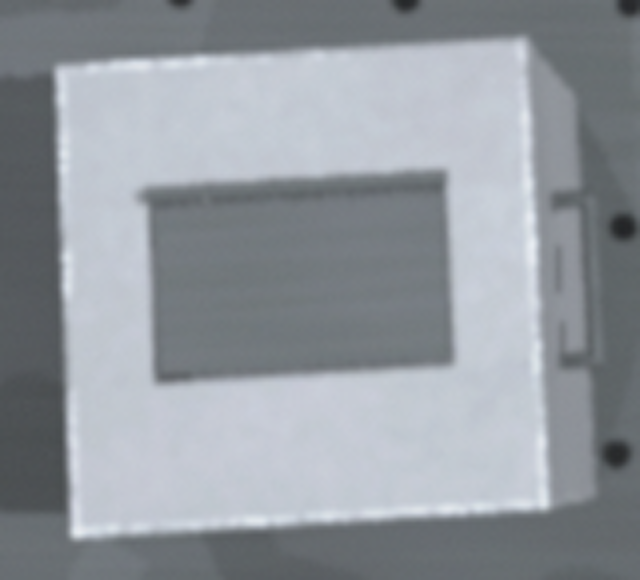

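View pics/c4.png

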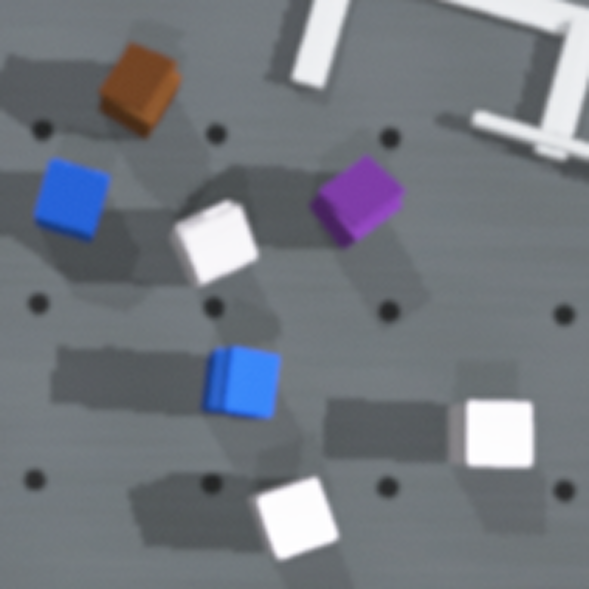

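```bash
python3 - <<'E'
from h import *
from scipy.spatial.transform import Rotation as R
s=load('scene0');t=load('top0')
st=env.get_state();print(np.round(R.from_rotvec(st['ee_rot']).as_matrix(),3))
# box lid corners: top crop /4+(110,180); scene crop /2.7+(390,170)
tc=np.array([[57,66],[525,38],[549,507],[73,538]])/4+[110,180]
sc=np.array([[517,316],[45,226],[127,30],[523,90]])/2.7+[390,170]
# top: TL=+y,far x ; scene: right=+y, near=far x
for a,b in zip(tc,sc):
    p,e=tri([ray(t,*a),ray(s,*b)]);print('box',np.round(p,4),np.round(e,4))
tc=np.array([[150,188],[445,172],[453,362],[157,381]])/4+[110,180]
sc=np.array([[434,226],[148,178],[178,96],[439,137]])/2.7+[390,170]
P=[]
for a,b in zip(tc,sc):
    p,e=tri([ray(t,*a),ray(s,*b)]);print('slot',np.round(p,4),np.round(e,4)); P.append(atz(t,*a,.2))
P=np.array(P);print(P.round(4),P.mean(0),np.linalg.norm(np.diff(P,axis=0),axis=1))
# rough stubs
for n,a,z in(('rej',(379,218),.07),('A',(471,280),.065),('B',(405,307),.065),('bl1',(333,204),.07),('bl2',(389,263),.07),('pur',(426,204),.07),('br',(355,168),.07)):
    print(n,atz(t,*a,z).round(3))
E
```

```text
[[-0.94   0.341 -0.001]
 [ 0.341  0.94  -0.001]
 [ 0.    -0.001 -1.   ]]
box [0.6506 0.3715 0.1997] [0.0004 0.0004]
box [0.6684 0.1534 0.1995] [0.0015 0.0015]
box [0.4494 0.134  0.199 ] [0.0003 0.0003]
box [0.4305 0.3543 0.1983] [0.0008 0.0008]
slot [0.5937 0.3265 0.2007] [0.0019 0.0019]
slot [0.6044 0.1883 0.1991] [0.0009 0.0009]
slot [0.5155 0.1813 0.1992] [0.0008 0.0008]
slot [0.5038 0.3185 0.1997] [0.0009 0.0009]
[[0.594  0.3248 0.2   ]
 [0.6046 0.1873 0.2   ]
 [0.5157 0.1804 0.2   ]
 [0.504  0.3175 0.2   ]] [0.55457148 0.25248641 0.2       ] [0.13795944 0.08910557 0.13758857]
rej [ 0.636 -0.12   0.07 ]
A [ 0.511 -0.315  0.065]
B [ 0.451 -0.178  0.065]
bl1 [ 0.664 -0.023  0.07 ]
bl2 [ 0.542 -0.143  0.07 ]
pur [ 0.668 -0.219  0.07 ]
br [ 0.742 -0.068  0.07 ]
```

Request:
step_arm([
  [-0.27, -0.07, -0.06, 0, 0, 0],
  [-0.27, -0.07, -0.06, 0, 0, 0],
  [-0.27, -0.07, -0.06, 0, 0, 0],
  [-0.27, -0.07, -0.06, 0, 0, 0],
  [-0.27, -0.07, -0.04, 0, 0, 0],
  [-0.27, -0.07, -0.04, 0, 0, 0],
], hand=0.4)

```text
time: 0.75
position: [0.3956, 0.3738, 0.301]
ee_rot: [-0.543, -3.094, 0.0]
ft_force: [-0.2, 0.7, -0.1]
opening: 0.697
```

Request:
step_arm([
  [-0.27, -0.07, 0, 0, 0, 0],
  [-0.27, -0.07, 0, 0, 0, 0],
  [-0.27, -0.07, 0, 0, 0, 0],
  [-0.27, -0.07, 0, 0, 0, 0],
  [-0.27, -0.07, 0, 0, 0, 0],
  [-0.2, -0.07, 0, 0, 0, 0],
  [0, 0, 0, 0, 0, 0],
])

```text
time: 1.45
position: [0.594, 0.2337, 0.2991]
ee_rot: [-0.55, -3.092, 0.002]
ft_force: [-0.4, -0.0, 0.6]
opening: 0.696
```

```bash
python3 - <<'E'
from h import *
s=take('wrist','w1')
E
```

```text
(no output)
```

View pics/w1.png

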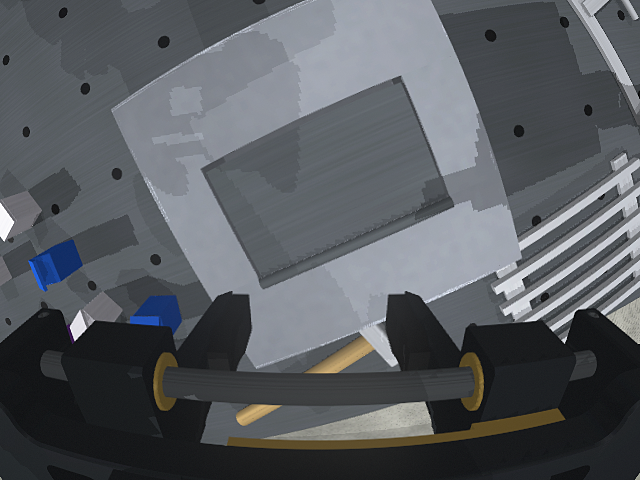

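```bash
python3 - <<'E'
from h import *
s=load('w1');i=cv2.imread('pics/w1.png')
cv2.imwrite('pics/c5.png',cv2.resize(i[60:300,190:470],None,fx=2.4,fy=2.4,interpolation=cv2.INTER_CUBIC))
for a in((401,77),(203,170),(261,287),(453,205)): print(atz(s,*a,.2,True).round(4))
E
```

```text
[0.5054 0.3193 0.2   ]
[0.5169 0.182  0.2   ]
[0.6053 0.1862 0.2   ]
[0.5948 0.3275 0.2   ]
```

View pics/c5.png

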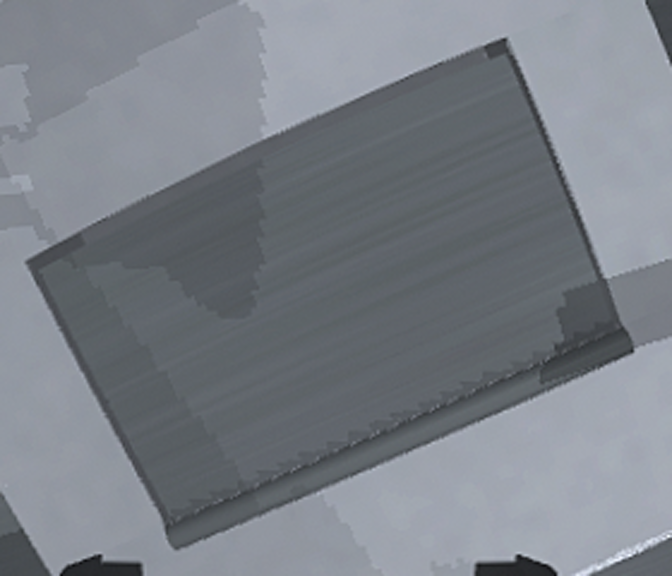

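Request:
step_arm([
  [-0.133, -0.265, 0, 0, 0, 0],
  [-0.133, -0.265, 0, 0, 0, 0],
  [-0.133, -0.265, 0, 0, 0, 0],
  [-0.133, -0.265, 0, 0, 0, 0],
  [-0.133, -0.265, 0, 0, 0, 0],
  [-0.133, -0.265, 0, 0, 0, 0],
  [-0.133, -0.265, 0, 0, 0, 0],
  [-0.133, -0.265, 0, 0, 0, 0],
])

```text
time: 2.3
position: [0.6328, -0.117, 0.3011]
ee_rot: [0.541, 3.095, 0.0]
ft_force: [1.4, 0.4, 0.0]
opening: 0.699
```

Request:
step_arm([
  [0, 0, 0.06, 0, 0, -0.091],
  [0, 0, 0.06, 0, 0, -0.091],
  [0, 0, 0.06, 0, 0, -0.091],
  [0, 0, 0.06, 0, 0, -0.091],
  [0, 0, 0.06, 0, 0, -0.091],
  [0, 0, 0.06, 0, 0, 0],
  [0, 0, 0, 0, 0, 0],
])

```text
time: 3.0
position: [0.6327, -0.1157, 0.2456]
ee_rot: [0.568, -3.088, -0.002]
ft_force: [-0.1, -1.4, 0.5]
opening: 0.701
```

```bash
python3 - <<'E'
from h import *
s=take('wrist','w2')
E
```

```text
(no output)
```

View pics/w2.png

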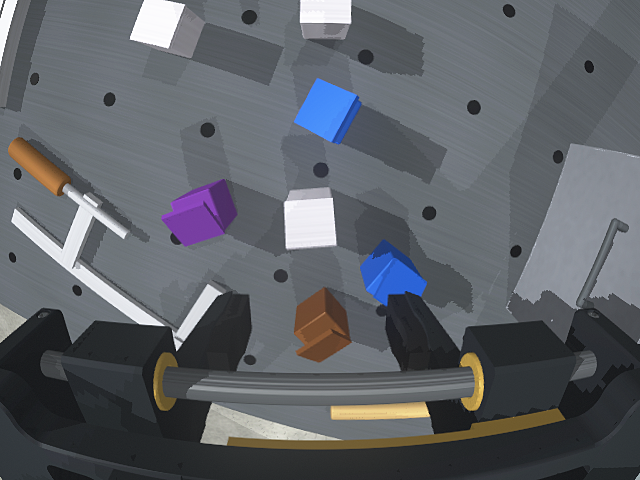

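```bash
python3 - <<'E'
from h import *
i=cv2.imread('pics/w2.png')
cv2.imwrite('pics/c6.png',cv2.resize(i[175:265,270:350],None,fx=6.5,fy=6.5,interpolation=cv2.INTER_CUBIC))
i=cv2.imread('pics/scene0.png')
cv2.imwrite('pics/c7.png',cv2.resize(i[255:320,220:275],None,fx=9,fy=9,interpolation=cv2.INTER_CUBIC))
E
```

```text
(no output)
```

View pics/c6.png

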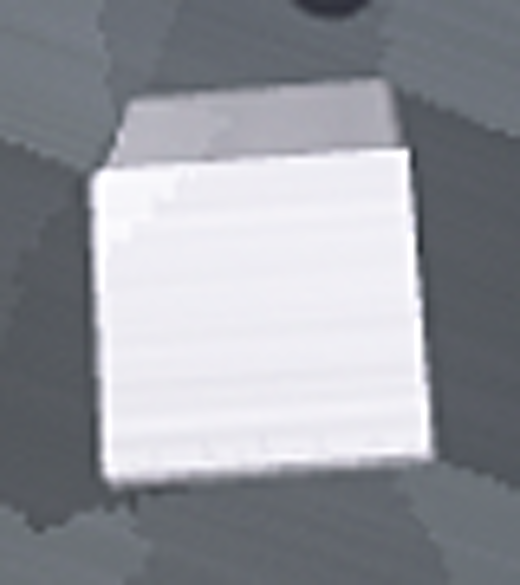

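View pics/c7.png

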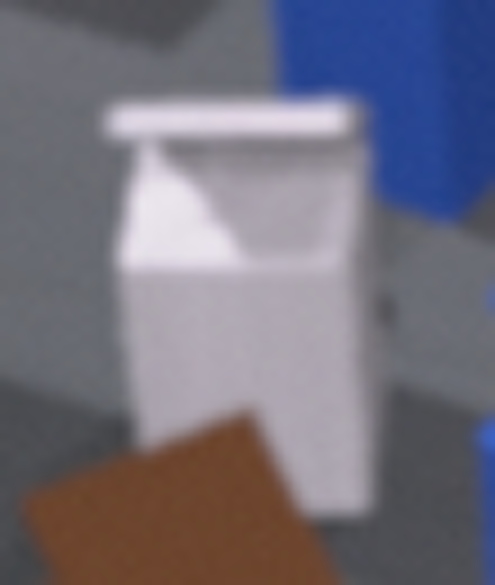

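```bash
python3 - <<'E'
from h import *
from scipy.spatial.transform import Rotation as Ro
w=load('w2');s=load('scene0')
W=lambda x,y:(x/6.5+270-.4,y/6.5+175-.4)
S=lambda x,y:(x/9+220-.45,y/9+255-.45)
for a,b in(((108,478),(113,103)),((432,456),(360,103))):
    p,e=tri([ray(w,*W(*a),True),ray(s,*S(*b))]);print('hi',p.round(4),np.round(e,4))
for z,l in((0,[(128,100),(388,80)]),(.062,[(92,172),(408,150)]),(.087,[(432,458),(108,482)])):
    q=[atz(w,*W(*a),z,True) for a in l];print(z,np.round(q,4),np.round(np.mean(q,0),4),np.linalg.norm(q[0]-q[1]).round(4),np.degrees(np.arctan2(*(q[0]-q[1])[[1,0]])).round(1))
# scene tube top front edge z=.06, bottom right front corner z=0
for z,l in((.06,[(120,268),(350,265)]),(0,[(372,515)])):
    print(z,[atz(s,*S(*a),z).round(4) for a in l])
st=env.get_state();M=Ro.from_rotvec(st['ee_rot']).as_matrix();print(st['position'],M.round(3).tolist(),st['joint_positions'].round(2), 'yaw y',np.degrees(np.arctan2(M[1,1],M[0,1])))
E
```

```text
hi [ 0.659  -0.1342  0.0894] [0.0003 0.0003]
hi [ 0.641  -0.0955  0.0888] [0.0013 0.0013]
0 [[ 0.63   -0.1482  0.    ]
 [ 0.6124 -0.1108  0.    ]] [ 0.6212 -0.1295  0.    ] 0.0413 -64.9
0.062 [[ 0.6286 -0.1491  0.062 ]
 [ 0.6109 -0.1108  0.062 ]] [ 0.6198 -0.13    0.062 ] 0.0422 -65.3
0.087 [[ 0.6425 -0.0962  0.087 ]
 [ 0.6602 -0.1337  0.087 ]] [ 0.6514 -0.1149  0.087 ] 0.0414 115.2
0.06 [array([ 0.6684, -0.1304,  0.06  ]), array([ 0.6506, -0.0928,  0.06  ])]
0 [array([ 0.6489, -0.0936,  0.    ])]
[ 0.63294166 -0.11602259  0.24645867] [[-0.934, -0.356, -0.001], [-0.356, 0.934, 0.0], [0.001, 0.001, -1.0]] [-0.36  0.55  1.02  0.    1.57 -2.3 ] yaw y 110.86872098747244
```

Request:
step_arm([
  [0, 0, 0, 0, 0, -0.047],
  [-0.029, -0.048, 0.1, 0, 0, 0],
  [0, 0, 0.25, 0, 0, 0],
  [0, 0, 0.25, 0, 0, 0],
  [0, 0, 0.2, 0, 0, 0],
  [0, 0, 0.1, 0, 0, 0],
  [0, 0, 0, 0, 0, 0],
])

```text
time: 3.75
position: [0.6394, -0.1212, 0.1086]
ee_rot: [0.681, -3.062, -0.005]
ft_force: [-0.0, 0.4, 0.8]
opening: 0.701
```

```bash
python3 - <<'E'
from h import *
from scipy.spatial.transform import Rotation as Ro
s=take('wrist','w3'); take('scene','s3')
st=env.get_state();M=Ro.from_rotvec(st['ee_rot']).as_matrix();print(st['position'],'yaw y',np.degrees(np.arctan2(M[1,1],M[0,1])),st['ft_force'])
c=np.array([.640,-.1207,0]);n=np.array([.906,.424,0])*.021;j=np.array([-.424,.906,0])*.021
i=cv2.imread('pics/w3.png')
for z in(0,.06):
    for a,b in((1,1),(1,-1),(-1,1),(-1,-1)):
        u=proj(s,c+a*n+b*j+[0,0,z],True);cv2.circle(i,tuple(int(x) for x in u),2,(0,0,255),-1)
cv2.imwrite('pics/w3b.png',i)
i=cv2.imread('pics/s3.png')
cv2.imwrite('pics/s3b.png',cv2.resize(i[180:370,150:350],None,fx=3,fy=3))
E
```

```text
[ 0.64058939 -0.12164745  0.11188369] yaw y 115.1459557148475 [-0.39714831 -0.13233746  0.23701422]
```

View pics/w3b.png

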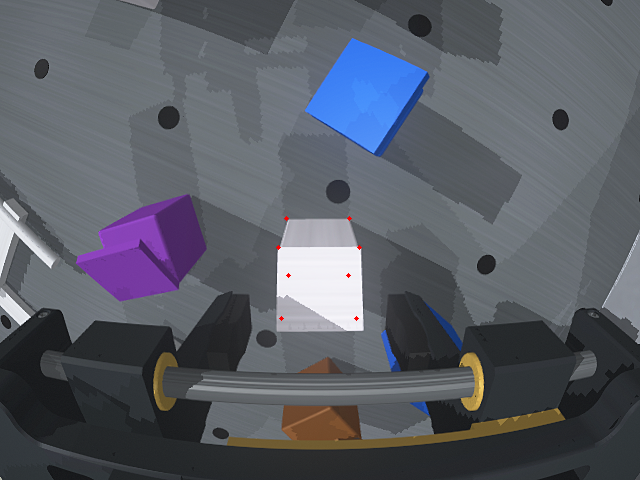

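View pics/s3b.png

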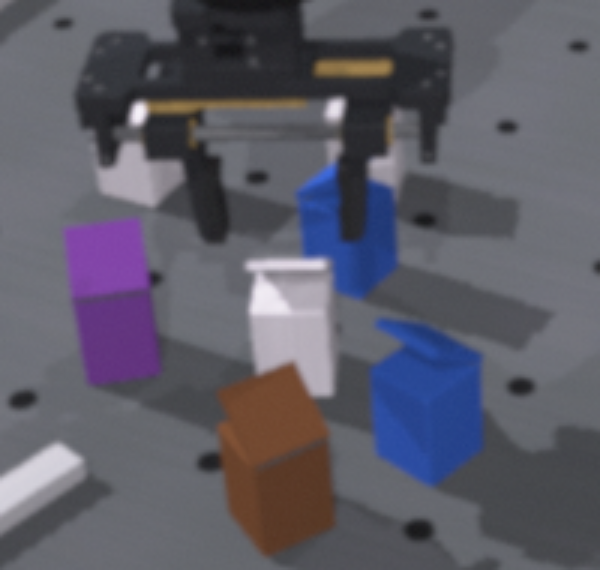

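Request:
step_arm([
  [0, 0, 0.15, 0, 0, 0],
  [0, 0, 0.15, 0, 0, 0],
  [0, 0, 0.09, 0, 0, 0],
  [0, 0, 0.04, 0, 0, 0],
  [0, 0, 0, 0, 0, 0],
])

```text
time: 4.35
position: [0.6404, -0.1215, 0.0474]
ee_rot: [-0.686, 3.066, -0.0]
ft_force: [0.4, -0.4, 1.2]
opening: 0.702
```

Request:
step_arm([
  [0, 0, 0, 0, 0, 0],
  [0, 0, 0, 0, 0, 0],
  [0, 0, 0, 0, 0, 0],
  [0, 0, 0, 0, 0, 0],
  [0, 0, 0, 0, 0, 0],
  [0, 0, 0, 0, 0, 0],
], hand=-1)

```text
time: 4.95
position: [0.6405, -0.1214, 0.0481]
ee_rot: [-0.687, 3.065, -0.001]
ft_force: [-0.6, 2.1, 5.5]
opening: 0.473
```

```bash
python3 - <<'E'
from h import *
s=take('wrist','w4'); print(env.get_state())
E
```

```text
{'time': 5.0, 'joint_positions': array([-3.68676295e-01,  7.47282402e-01,  1.25358948e+00,  1.63430022e-04,
        1.13948605e+00, -2.38030864e+00]), 'qd': array([-6.33762860e-05, -3.20590442e-04,  1.16825207e-04, -6.27268918e-04,
       -6.34365420e-04, -8.11585065e-04]), 'joint_torque': array([-6.61147814e-01, -5.37198830e+01, -1.74778175e+01, -2.75495974e-01,
       -3.63063337e-01, -1.02035081e-02]), 'position': array([ 0.64050912, -0.12145329,  0.04812716]), 'ee_rot': array([-6.86523020e-01,  3.06452643e+00, -8.83338576e-04]), 'ft_force': array([-1.36038734,  1.22419379,  5.96092248]), 'torque': array([ 0.31616709,  0.22823108, -0.00989435]), 'opening': 0.47330222584351817}
```

View pics/w4.png

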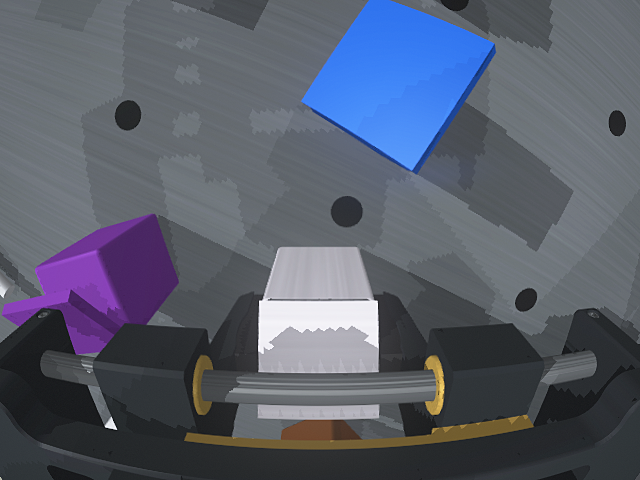

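Request:
step_arm([
  [0, 0, -0.1, 0, 0, 0],
  [0, 0, -0.25, 0, 0, 0],
  [0, 0, -0.3, 0, 0, 0],
  [0, 0, -0.3, 0, 0, 0],
  [0, 0, -0.3, 0, 0, 0],
  [0, 0, -0.3, 0, 0, 0],
  [0, 0, -0.2, 0, 0, 0],
  [0, 0, 0, 0, 0, 0],
])

```text
time: 5.8
position: [0.6408, -0.1218, 0.314]
ee_rot: [-0.685, 3.059, -0.007]
ft_force: [-0.6, 0.2, -2.4]
opening: 0.473
```

```bash
python3 - <<'E'
from h import *
from scipy.spatial.transform import Rotation as Ro
take('scene','s5')
st=env.get_state();M=Ro.from_rotvec(st['ee_rot']).as_matrix();print(st['position'],st['opening'],st['ft_force'],'yaw y',np.degrees(np.arctan2(M[1,1],M[0,1])))
print(M.T@(np.array([.552,.2535,.32])-st['position'])/.15)
E
```

```text
[ 0.64036042 -0.1215795   0.31054398] 0.47346523173410077 [ 0.00592242 -0.4119438  -3.27126506] yaw y 115.24866318739764
[-0.53391656  2.51278156 -0.06700098]
```

View pics/s5.png

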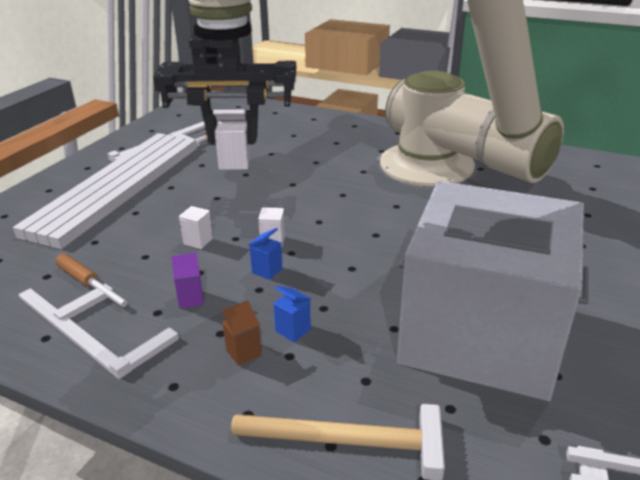

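Request:
step_arm([
  [-0.03, 0.1, -0.067, 0, 0, 0],
  [-0.05, 0.25, 0, 0, 0, 0],
  [-0.055, 0.25, 0, 0, 0, 0],
  [-0.055, 0.25, 0, 0, 0, 0],
  [-0.055, 0.25, 0, 0, 0, 0],
  [-0.055, 0.25, 0, 0, 0, 0],
  [-0.055, 0.25, 0, 0, 0, 0],
  [-0.055, 0.25, 0, 0, 0, 0],
])

```text
time: 6.65
position: [0.576, 0.1581, 0.3182]
ee_rot: [0.687, -3.062, -0.001]
ft_force: [-0.3, 0.2, -2.0]
opening: 0.471
```

Request:
step_arm([
  [-0.05, 0.25, 0, 0, 0, 0],
  [-0.05, 0.25, 0, 0, 0, 0],
  [-0.024, 0.16, 0, 0, 0, 0],
  [0, 0, 0, 0, 0, 0.076],
  [0, 0, 0, 0, 0, 0.076],
  [0, 0, 0, 0, 0, 0.075],
  [0, 0, 0, 0, 0, 0],
])

```text
time: 7.35
position: [0.5511, 0.2539, 0.3182]
ee_rot: [0.132, -3.135, 0.001]
ft_force: [0.4, -0.7, -2.3]
opening: 0.474
```

```bash
python3 - <<'E'
from h import *
from scipy.spatial.transform import Rotation as Ro
take('scene','s6');s=take('wrist','w6');take('top','t6')
st=env.get_state();M=Ro.from_rotvec(st['ee_rot']).as_matrix();print(st['position'],st['opening'],st['ft_force'],'yaw y',np.degrees(np.arctan2(M[1,1],M[0,1])),np.degrees(np.arccos(-M[2,2])))
print(M.T@(np.array([.552,.2535,.32])-st['position'])/.15)
E
```

```text
[0.55160939 0.25351668 0.31907302] 0.47445350739703057 [ 0.15632988  0.91404165 -2.90670069] yaw y 94.99986454909087 0.08994871264339506
[-0.0025748  -0.00033876 -0.00618385]
```

View pics/w6.png

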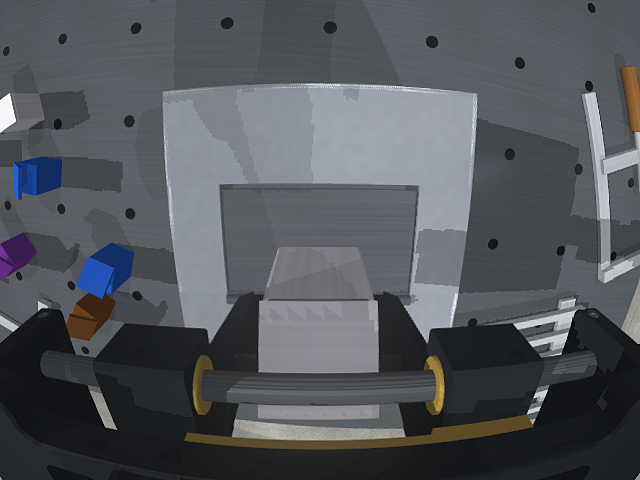

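View pics/s6.png

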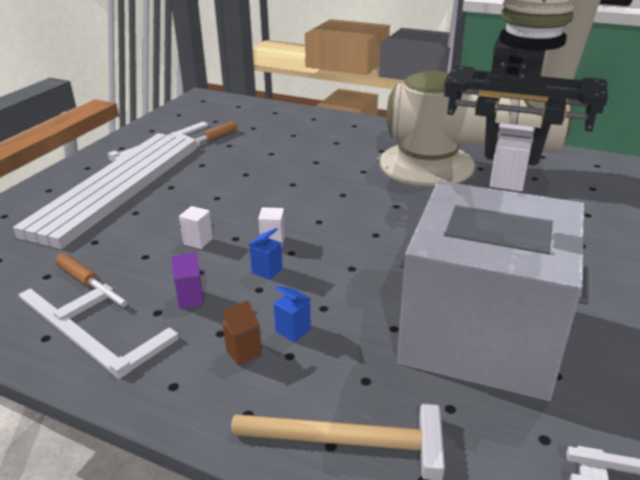

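Request:
step_arm([
  [0, 0, 0.2, 0, 0, 0],
  [0, 0, 0.18, 0, 0, 0],
  [0, 0, 0.05, 0, 0, 0],
  [0, 0, 0.05, 0, 0, 0],
  [0, 0, 0.05, 0, 0, 0],
  [0, 0, 0.05, 0, 0, 0],
])

```text
time: 8.1
position: [0.5527, 0.2534, 0.2339]
ee_rot: [-0.133, 3.135, 0.001]
ft_force: [-0.4, -0.1, 0.5]
opening: 0.474
```

Request:
step_arm([
  [0, 0, 0.06, 0, 0, 0],
  [0, 0, 0.06, 0, 0, 0],
  [0, 0, 0.06, 0, 0, 0],
  [0, 0, 0.06, 0, 0, 0],
  [0, 0, 0, 0, 0, 0],
  [0, 0, 0, 0, 0, 0],
])

```text
time: 8.7
position: [0.5518, 0.2532, 0.1964]
ee_rot: [0.132, -3.138, 0.0]
ft_force: [-1.9, -1.2, -1.5]
opening: 0.472
```

```bash
python3 - <<'E'
from h import *
take('scene','s7');s=take('wrist','w7')
st=env.get_state();print(st['position'],st['opening'],st['ft_force'])
E
```

```text
[0.55203719 0.25323706 0.19697336] 0.47696868357952127 [-2.17364981 -1.23534633 -2.79702108]
```

View pics/w7.png

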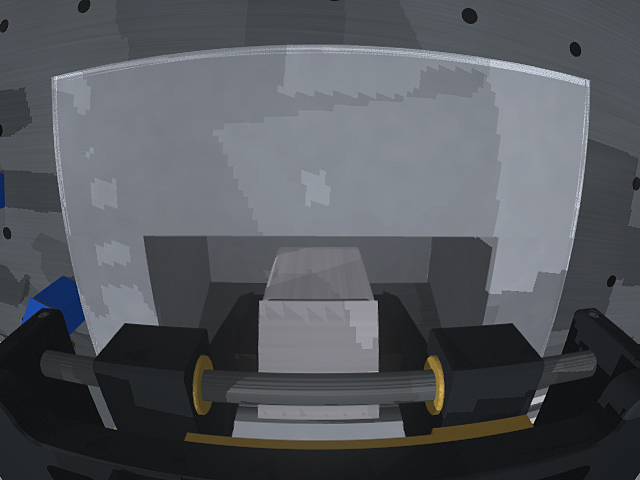

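View pics/s7.png

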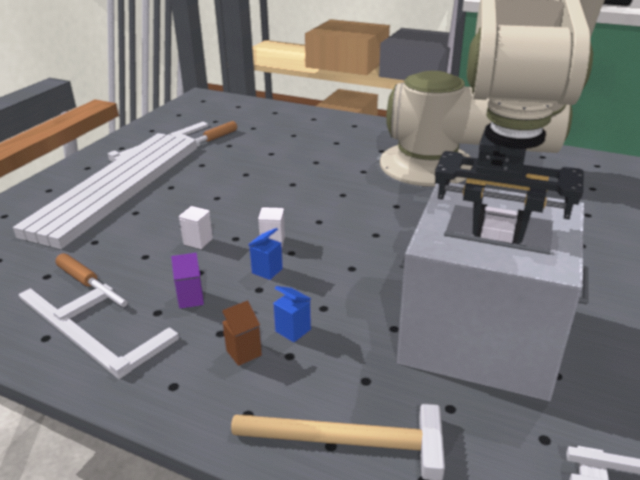

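Request:
step_arm([
  [0, 0, 0, 0, 0, 0],
  [0, 0, 0, 0, 0, 0],
  [0, 0, 0, 0, 0, 0],
  [0, 0, 0, 0, 0, 0],
  [0, 0, 0, 0, 0, 0],
  [0, 0, 0, 0, 0, 0],
  [0, 0, 0, 0, 0, 0],
  [0, 0, 0, 0, 0, 0],
], hand=0.6)

```text
time: 9.6
position: [0.5521, 0.2532, 0.1969]
ee_rot: [-0.132, 3.138, 0.0]
ft_force: [-0.5, 0.5, 1.7]
opening: 0.803
```

```bash
python3 - <<'E'
from h import *
s=take('wrist','w8')
st=env.get_state();print(st['position'],st['opening'],st['ft_force'])
E
```

```text
[0.55213444 0.25321076 0.19684167] 0.7952038917695154 [ 0.53207943 -0.17147175  1.54304089]
```

View pics/w8.png

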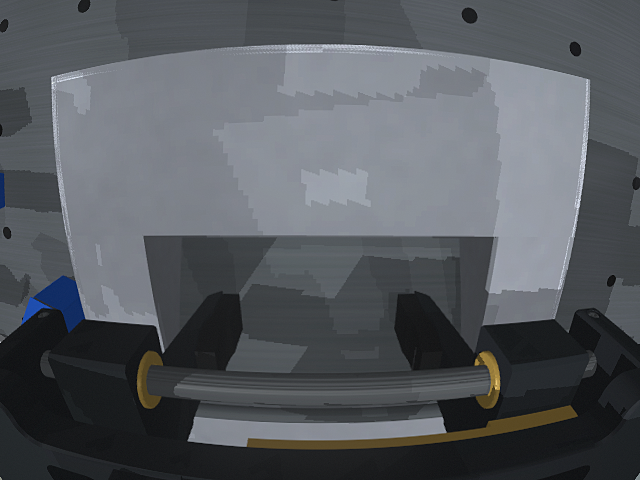

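The stub has dropped: only the dark flap shows between the fingers, rows 240–350, and the fingertips still hold it ajar. I'm pulling out straight up.

Request:
step_arm([
  [0, 0, -0.1, 0, 0, 0],
  [0, 0, -0.15, 0, 0, 0],
  [0, 0, -0.2, 0, 0, 0],
  [0, 0, -0.2, 0, 0, 0],
  [0, 0, -0.2, 0, 0, 0],
  [0, 0, 0, 0, 0, 0],
  [0, 0, 0, 0, 0, 0],
])

```text
time: 10.35
position: [0.5519, 0.2532, 0.3239]
ee_rot: [0.132, -3.139, 0.0]
ft_force: [0.7, 0.4, -0.6]
opening: 0.799
```

```bash
python3 - <<'E'
from h import *
take('wrist','w9');take('scene','s9')
st=env.get_state();print(st['time'],st['position'],st['opening'],st['ft_force'])
E
```

```text
10.45 [0.55173308 0.25309672 0.32263588] 0.7985044724894322 [ 0.18743926 -0.09842247 -0.17930212]
```

View pics/w9.png

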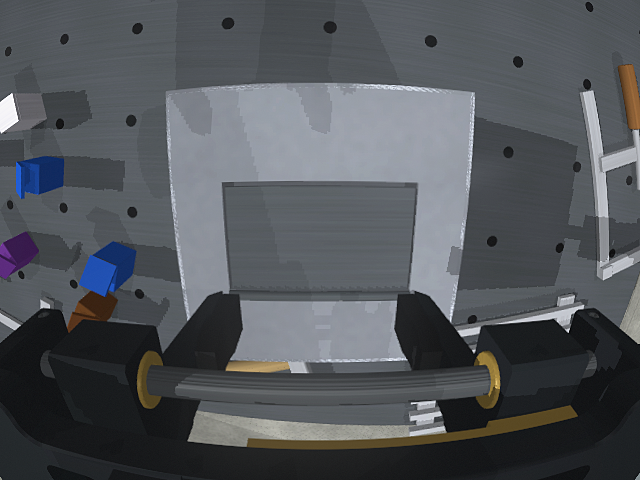

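View pics/s9.png

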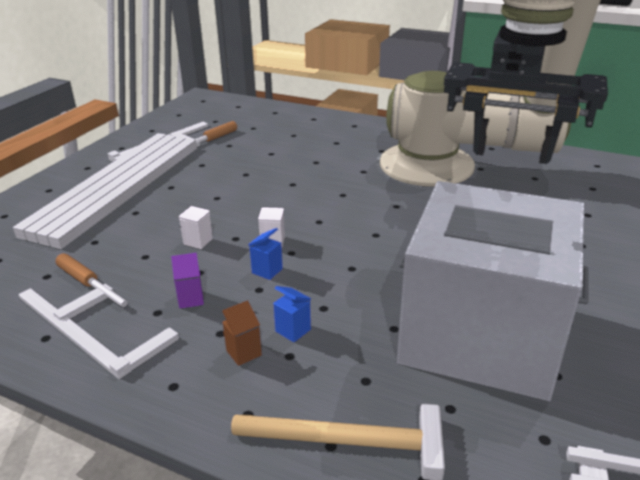

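The flap is shut and level: the slot is fully dark between (222,182) and (417,295) in the wrist view, with the hinge line unbroken. Both good stubs are unmoved at scene (196,227) and (271,225). The gripper is clear and touching nothing, so I'm handing in.

```bash
python3 -c "
from cell import env
print(env.finish_job())"
```

```text
the job is handed in; nothing more can be done
None
```

The crooked-cap stub is in the scrap box and the flap has sprung shut. I handed the job in at about 10.5 s of the 38 s allowed; no verdict was reported.

- **Picking it up:** the reject was the white stub at scene pixel (247, 288). Two views put its high cap edge at about 89 mm, against the 88 mm in the text. I gripped it about 53 mm above its foot rather than 40 mm, so the gripper's body cleared the raised cap.
- **Pushing it in:** I held it upright over the slot with the jaws along the slot's long side, then pushed it down until its foot was about 51 mm below the lid. The wrist picture at that point showed the flap held open.
- **Letting go:** I opened the jaws, the stub dropped, and I pulled straight up.

**Last checks:** in the final pictures the flap is shut and level, both good stubs and the coloured look-alikes stand where they were, and nothing has fallen off the table. Forces on the tool stayed around 6 N or less at every reading.

**Small disagreement:** the slot first measured 89 mm across instead of 84 mm, because the picture edge included the hinge rod. I placed the slot centre from its free edge instead. I did not see the stub resting inside the box, because the closed flap hides it.

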